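# Draw out the drip drawer with the hook rod

### The job

Take the red-handled hook rod from its rest, reach it under the ledge of the steel drip stand, feel for the hidden pull eye on the drawer's face, catch it and draw the drip drawer gently out to its stop. Touch the stand and its drawer only with the hook rod, and never harder than about 25 N. Then unhook and lay the rod back in both saddles of its rest, the same way round as before, leaving the drawer out and everything else on the table where it stood.

Things in the scene. Friction and masses are not known exactly. Their poses are not given: they have to be found in the camera images.
- hook_rod: Loose pull rod, 120 g. Origin: centre of its red handle; x along the rod to the hook, y across (left), z up. Handle x -50 to +50 mm, 16 mm wide (y), 22 mm high (z), flat sides; then a straight 8 mm steel shank on the axis. All lies in its plane z = 0; centre of mass about 10 mm ahead of the origin. It can turn in a grip if its hook is pushed hard.
- hook_end (a point): Point 130 mm ahead of the handle centre, where the shank axis meets the hook: the 8 mm rod bends square to the rod's -y (right, seen from the handle) and ends in a 12 mm ball centred 26 mm to the right (outermost point 32 mm).
- hook_rest: Fixed grey rest for the rod, base plate 150 x 46 x 6 mm; origin on the table under the handle centre, x towards the hook. Rear saddle, 38 mm behind the origin: slot 26 mm wide for the handle, floor 34 mm up. Front saddle, 75 mm ahead: slot 20 mm wide for the shank, floor 41 mm up. Saddles 12 mm long, sides 13 mm above the floors. Between them the handle is free to grasp from above.
- rest_seat (a point): Point of the rest, 45 mm above the table, where the handle centre (origin of hook_rod) lies when the rod is in its rest.
- rest_end (a point): Point of the rest, 45 mm above the table, where hook_end lies when the rod is in its rest.
- drip_stand: Fixed steel stand, 200 (x) x 240 (y) x 85 mm high, open at the front; origin on the table under its centre, front faces its own -x (to the robot). The top overhangs the drawer as a ledge: front lip at x = -100 mm, its underside 65 mm above the table; inner side walls at y = +-115 mm. A steel tray with a fish scaler is fixed on top (to 125 mm up).
- drawer_face (a point): Middle of the drawer's face (212 mm wide, 7 to 61 mm up), 36 mm above the table; at x = -15 mm in the stand's frame when shut, moves with the drawer. Under the ledge a steel pull eye stands out from it; the eye is clamped rigidly anywhere from 36 mm left to 36 mm right of this point: where is not measured and must be felt. It must not be forced along.
- eye_track (a point): Moves with the drawer: 40 mm before the face's middle, 36 mm up, on the line (along the stand's y) on which the eye's upright bar stands, up to 36 mm left or right of here. The bar is 7 mm thick, joined to the face by two level 7 mm arms, centred 14.5 and 57.5 mm up. The window between bar, arms and face is open sideways: 36 mm from bar to face, 36 mm high, middle 36 mm up.
- drip_drawer (a joint): How far the drawer is drawn out towards the stand's -x, in m: 0 shut, 0.085 at its stop. Face and eye move with it. It slides with about 5 N of friction, stays where it is left, and meets a hard stop.
- cup: Loose steel cup, 81 mm wide, 99 mm high, bystander; origin under its centre.
- yellow_jar: Loose spice jar with yellow cap, 44 mm wide, 100 mm high, bystander; origin under its centre.
- black_jar: Loose spice jar with black cap, 44 mm wide, 106 mm high, bystander; origin under its centre.
Mind the look-alikes: they are no part of the job. Of the things that look like the hook_rod, the larger one is meant. What is shaped like the hook_rest but blue is not meant.

How it is judged:
On the way:
1. the drawer is drawn out to its stop (at least 78 of 85 mm) with the hook rod out of its rest (value of joint drip_drawer above 0.078 m and horizontal distance between hook_rod and rest_seat above 0.06 m), for 0.2 s.
At the end, for the whole second after the job is handed in: The drawer is out to its stop (at least 78 of 85 mm) and the hook rod lies still in both saddles of its rest, flat (within 0.15 rad), the same way round as at the start: handle centre within 20 mm of rest_seat and hook_end within 22 mm of rest_end in plan, heights within 4 and 6 mm (value of joint drip_drawer above 0.078 m and horizontal distance between hook_rod and rest_seat below 0.02 m and horizontal distance between hook_end and rest_end below 0.022 m and z of hook_rod in the frame of rest_seat below 0.004 m and z of hook_end in the frame of rest_end between -0.006 and 0.006 m and angle between hook_rod's own z axis and vertical below 0.15 rad and linear speed of hook_rod below 0.02 m/s); the robot touches nothing.
It fails at once if the hook rod pressed or pulled on the stand, drawer or eye with more than 25 N (contact force between hook_rod and drip_stand above 25 N).
It fails at once if the gripper or arm touched the stand or its drawer (contact force between any of the fingers, the arm and drip_stand above 1 N).
It fails at once if a bystander was moved by more than 20 mm or tipped (distance of any of cup, yellow_jar, black_jar from where it was at the start of the episode above 0.02 m or angle between any of cup, yellow_jar, black_jar's own z axis and vertical above 0.3 rad).
It also fails if it takes over 67 s, if anything falls off the work surface, if the arm or the gripper's body presses on something with over 40 N, if the wrist force passes 120 N, or if a joint passes its speed limit or range.

### The arm

A 7-joint arm with a two-finger parallel gripper is mounted at the origin on a cart in front of the work surface, level with it; the furniture and walls round the work are solid. World frame = base frame: x ahead of the robot, y to its left, z up, the work surface at z = 0. Lengths are in m, angles in rad, forces in N, time in s.
With the tool pointing down it reaches from about 0.4 to 0.85 m from the base axis. Payload 10.4 kg.
Tool frame: the origin (TCP) lies midway between the tips of the shut fingers; the grasp point (between the pads) lies 19 mm behind it; z points along the fingers, y is the line along which they close (so a half turn about z gives the same grasp; the last joint's range is limited). The gripper opens to 87 mm and grips with 3 to 60 N. Pads are 19 mm wide; open, the fingers measure 117 mm over their backs; the gripper's body (75 mm by 190 mm) begins 51 mm behind the grasp point.
Start: joints at [-1.126, 0.332, -0.065, 1.46, 0.022, 1.35, -0.088], TCP at [0.282, 0.558, 0.195] pointing down, gripper open.
Joint ranges: [-2.6, 2.6], [-0.5, 2.12], [-1.47, 1.34], [0.16, 2.42], [-1.27, 4.41], [0.06, 2.06], [-2.6, 2.6]. Speed limits (rad/s): [2.22, 2.22, 2.79, 2.79, 3.14, 3.14, 3.14].

### API

Orientations are given as a unit quaternion [x, y, z, w].
In Python, from bench import r gives the robot as it stands.
- The arm moves only by the tool arm_command, never from a script. Its arguments are lists of equal length, an entry for each row: "xyz": the shift along the world's x, y, z in m, a list of three; "rot": the turn, a rotation vector about the world's x, y, z in rad, a list of three. In form: {"xyz": [[tx, ty, tz], ...], "rot": [[ax, ay, az], ...]}. A call has 1 to 20 rows; each row is the pose to reach, as a shift and turn from the pose commanded when the call began; what a row does not reach only later rows make up. A row lasts 1/12 s, in which the tool goes at most 41.7 mm and 7.16 degrees, less where a joint would pass 70% of its speed; a pose out of reach is approached as far as the arm can. A call with a gripper value outside its range is refused whole. "grip" is the opening, from 0 (shut) to 1 (fully open), set as the call begins (left out, the last holds). The fingers move at their own pace and stop on an object; "squeeze" is the grip in N (left out, the last holds). Time passes only in rows, so rows that repeat a pose let the fingers close. It gives the time, the measured TCP pose, the force, the opening and the grip force at its end, in the units of the state.
- r.read_state(): the state, without advancing time (a new reading comes with each control period).
- r.camera(name): name is "side" or "top"; returns the picture (480x640x3 uint8, red, green, blue); there is no depth.
- r.camera_model(name): a dict with "fx", "fy", "cx", "cy" (pixels), "T" (4x4, takes a point from camera to world coordinates). Camera axes: x right, y up, looking along -z (the intrinsics and any distortion apply to the point x, -y, -z); pixel columns grow to the right and rows downward; lengths in m; the calibration is good to about 2 mm. A picture is of the moment at which its call begins. camera_model takes no time and is no camera call.
- r.close_job(): hands the job in; it is judged then, once.
Trained networks look in the newest picture that a camera, given by its name, has taken for a name from the list of things; names that differ only in an ending like _2 or _b are one class to them, and where a whole thing is asked for, a point or a joint stands for the part that bears it (a point fixed in the world has none). Each returns a list of dicts, best first, with "conf" (0 to 1); they miss things now and then, are a little off and sometimes report something else, mostly with a low value. They report only what shows in the picture. A call takes as long as a camera call. They do not tell look-alikes from the thing itself.
- r.look_for(label, camera): "at" ([x, y, z] in m, in the coordinates of the camera as it stood for that picture, good to about 4 mm: the middle of the surface that is visible of it).
- r.spot_point(label, camera): "at" ([x, y, z] in m, in the coordinates of the camera as it stood for that picture, good to about 4 mm: a listed point, or the origin of a listed thing).
The state is a dict: "time": time; "joint_positions": joint angles; "joint_vel": joint speeds; "joint_torque": joint torques, N m; "ee_pos": TCP position; "eef_rot": TCP orientation; "ft_force": force on the tool from outside, world axes, zero at the start; "torque": the same for the moment, N m; "width": finger opening in m; "grip_force": force on a finger pad.
Only numpy, scipy, OpenCV 4.12 (cv2) and the standard library are available. Lean on these libraries where they do the work, as an engineer would, in place of code of your own. Each camera call takes 0.05 s, during which the arm holds its last target. There are 200 camera calls.

## Working session

There is one attempt and no reset: what is moved stays moved. The work goes in short steps, Python scripts to look and compute and a tool call to move; the robot and the scene stay as the last step left them, time stands still between calls to the robot, and variables do not carry over. Pictures are saved under pics/ and viewed, at most 10 in all, crops included, and the job is handed in when it is done.

Besides the shell and the picture viewer there is one more tool, called after "Emit:" as name(argument=value, ...) on one line, values as JSON. arm_command: Moves the arm, as the interface text tells. Its arguments: {"type":"object","properties":{"xyz":{"type":"array"},"rot":{"type":"array"},"grip":{"type":"number"},"squeeze":{"type":"number"}},"required":["xyz","rot"]}

```bash
mkdir -p pics
cat > h.py <<'E'
from bench import r
import numpy as np, cv2
def W(c,p):
    T=np.array(r.camera_model(c)["T"]); return (T@np.append(p,1))[:3]
def px(c,w):
    m=r.camera_model(c); T=np.array(m["T"]); p=np.linalg.inv(T)@np.append(w,1)
    return m["fx"]*p[0]/-p[2]+m["cx"], m["fy"]*-p[1]/-p[2]+m["cy"]
def ray(c,u,v):
    m=r.camera_model(c);T=np.array(m["T"])
    d=T[:3,:3]@np.array([(u-m["cx"])/m["fx"],-(v-m["cy"])/m["fy"],-1]); return T[:3,3],d
def snap(c,n):
    im=r.camera(c); cv2.imwrite(f"pics/{n}.png",im[:,:,::-1]); return im
E
python3 - <<'E'
from h import *
for c in("top","side"):
    snap(c,c+"0"); print(c,r.camera_model(c))
    for l in ("hook_rod","hook_end","hook_rest","rest_seat","rest_end","drip_stand","drawer_face","eye_track","cup","yellow_jar","black_jar"):
        for d in r.spot_point(l,c)[:3]: 
            w=W(c,d["at"]);print(l,round(d["conf"],2),w.round(3),np.round(px(c,w)))
s=r.read_state();print(s["time"],s["ee_pos"],s["eef_rot"],s["width"])
E
```

```text
top {'fx': 470.98781636259815, 'fy': 470.98781636259815, 'cx': 321.8288252903807, 'cy': 239.46442220609453, 'T': array([[-0.02407044,  0.99455104, -0.10143392,  0.44767557],
       [-0.99952343, -0.0219802 ,  0.02167451,  0.18147275],
       [ 0.01932686,  0.1019073 ,  0.99460614,  1.21183023],
       [ 0.        ,  0.        ,  0.        ,  1.        ]])}
hook_rod 0.72 [ 0.444 -0.158  0.046] [450. 286.]
hook_rod 0.67 [0.392 0.02  0.007] [377. 308.]
hook_end 0.74 [ 0.573 -0.158  0.047] [447. 234.]
hook_end 0.53 [ 0.357 -0.074  0.012] [414. 321.]
hook_rest 0.86 [ 0.443 -0.152  0.002] [442. 286.]
hook_rest 0.85 [ 0.492  0.327 -0.   ] [255. 272.]
rest_seat 0.81 [ 0.446 -0.152  0.043] [447. 285.]
rest_seat 0.59 [0.492 0.329 0.045] [253. 271.]
drip_stand 0.65 [ 0.724  0.123 -0.004] [332. 182.]
cup 0.74 [0.5   0.48  0.003] [195. 270.]
yellow_jar 0.57 [ 0.394  0.477 -0.001] [197. 312.]
black_jar 0.9 [ 0.594  0.471 -0.   ] [199. 233.]
side {'fx': 569.0375356866889, 'fy': 569.0375356866889, 'cx': 320.69530586020034, 'cy': 242.95312289024974, 'T': array([[ 0.99085248,  0.06944643, -0.11570893,
[... 204 characters left out ...]
_rod 0.6 [ 0.442 -0.155  0.042] [264. 368.]
hook_end 0.88 [ 0.357 -0.078  0.006] [216. 355.]
hook_end 0.8 [ 0.576 -0.161  0.039] [343. 364.]
hook_end 0.74 [ 0.444 -0.157  0.046] [265. 367.]
hook_rest 0.71 [ 0.491  0.331 -0.005] [274. 231.]
hook_rest 0.67 [ 0.444 -0.149 -0.001] [266. 382.]
rest_seat 0.81 [0.493 0.328 0.047] [275. 214.]
rest_seat 0.6 [ 0.447 -0.153  0.046] [267. 365.]
drip_stand 0.79 [ 0.726  0.127 -0.003] [388. 274.]
cup 0.97 [0.496 0.485 0.004] [272. 196.]
yellow_jar 0.69 [ 0.39   0.475 -0.007] [232. 204.]
black_jar 0.82 [0.597 0.474 0.   ] [310. 197.]
1.2 [0.2818192  0.55788861 0.1946707 ] [ 2.31775030e-01  9.72769414e-01  4.78571812e-05 -6.40177527e-06] 0.08698243848452716
```

View pics/top0.png

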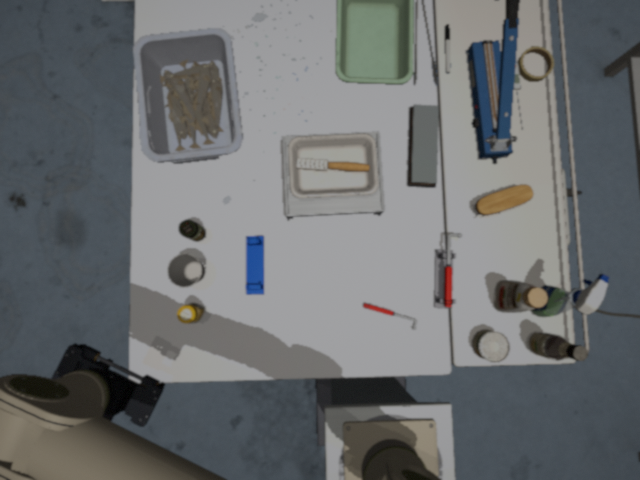

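View pics/side0.png

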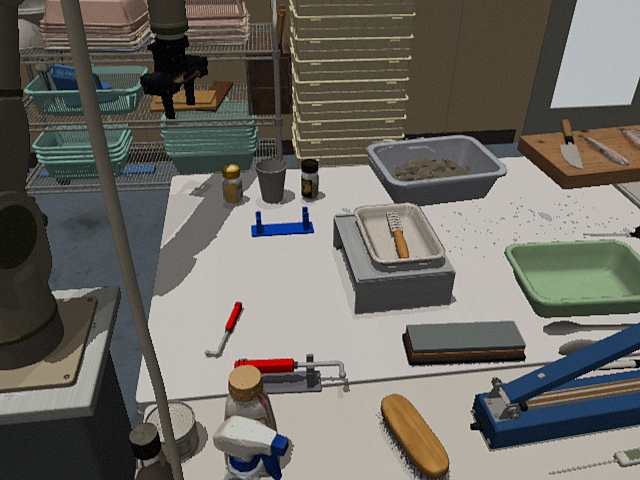

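Top view: the large rod lies at (450,286) with its hook end at (447,234) bending to -y, in the grey rest. The small red rod at (385,310) and the blue rest at (255,265) are decoys. The stand's front edge runs from about (285,216) to (382,212). The side view agrees. I'll refine the rod and stand headings from crops.

Run:
```python
from h import *
a=cv2.imread("pics/top0.png")
c1=cv2.resize(a[120:225,270:395],None,fx=3.2,fy=3.2,interpolation=cv2.INTER_CUBIC)
c2=cv2.resize(a[220:325,425:550],None,fx=3.2,fy=3.2,interpolation=cv2.INTER_CUBIC)
b=cv2.imread("pics/side0.png")
c3=cv2.resize(b[200:320,320:470],None,fx=2.66,fy=2.66,interpolation=cv2.INTER_CUBIC)
out=np.zeros((600,800,3),np.uint8)
out[:c1.shape[0],:c1.shape[1]]=c1[:336,:400];out[:c2.shape[0],400:400+c2.shape[1]]=c2
c3=c3[:264];out[336:336+c3.shape[0],:c3.shape[1]]=c3[:264]
cv2.imwrite("pics/crop.png",out)
# red handle axis
hsv=cv2.cvtColor(a,cv2.COLOR_BGR2HSV); m=((hsv[...,0]<8)|(hsv[...,0]>172))&(hsv[...,1]>150)&(hsv[...,2]>80)
ys,xs=np.nonzero(m); k=(abs(xs-449)<15)&(abs(ys-286)<35); xs,ys=xs[k],ys[k]
P=[]
for u,v in zip(xs,ys):
    o,d=ray("top",u,v); P.append((o+d*(0.056-o[2])/d[2])[:2])
P=np.array(P); q=cv2.fitLine(P.astype(np.float32),2,0,.01,.01).ravel(); print("handle",P.mean(0),P.min(0),P.max(0),q)
for u in (497,505):
  for z in(0,.1):
    o,d=ray("top",u,295);print(u,z,(o+d*(z-o[2])/d[2]).round(3))
# predicted stand top corners z=.085 with center .725,.125, yaw 0
for s in((-.1,-.12),(-.1,.12),(.1,-.12),(.1,.12)):
    w=np.array([.725+s[0],.125+s[1],.085]);print(s,np.round(px("top",w),1),np.round(px("side",w),1))
```

```text
handle [ 0.44394126 -0.14989246] [ 0.39521019 -0.1602992 ] [ 0.49056989 -0.14096585] [ 0.99862444 -0.0524331   0.44394127 -0.14989246]
497 0 [ 0.418 -0.292  0.   ]
497 0.1 [ 0.42  -0.253  0.1  ]
505 0 [ 0.417 -0.313  0.   ]
505 0.1 [ 0.42  -0.272  0.1  ]
(-0.1, -0.12) [383.8 212.5] [354.4 281. ]
(-0.1, 0.12) [284.7 214.6] [334.9 215. ]
(0.1, -0.12) [380.8 132.4] [455.  273.1]
(0.1, 0.12) [283.4 134.1] [420.9 209.4]
```

View pics/crop.png

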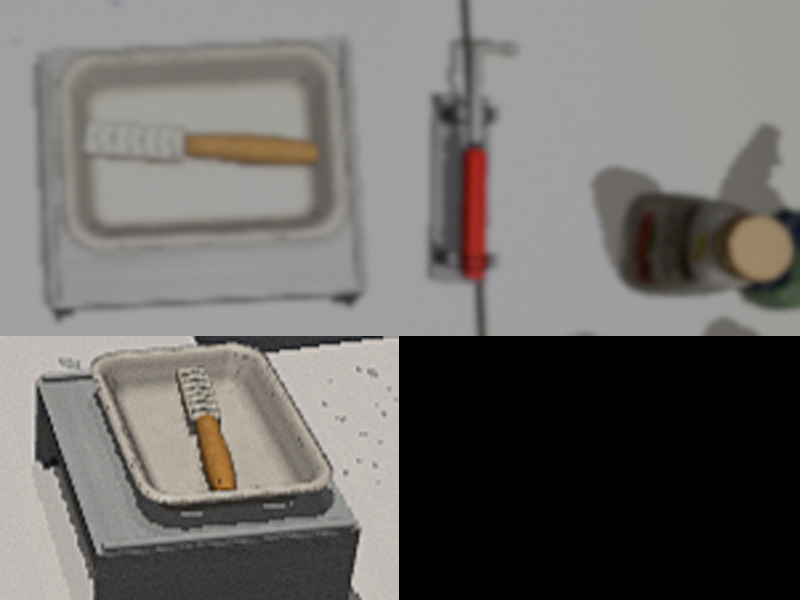

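Emit:
arm_command(xyz=[[0.04,-0.02,0.02],[0.08,-0.05,0.05],[0.11,-0.09,0.06],[0.13,-0.13,0.06],[0.14,-0.17,0.06],[0.15,-0.21,0.06],[0.16,-0.25,0.06],[0.16,-0.29,0.06],[0.16,-0.33,0.06],[0.16,-0.37,0.06],[0.16,-0.41,0.06],[0.16,-0.45,0.06],[0.16,-0.49,0.06],[0.16,-0.53,0.06],[0.16,-0.57,0.06],[0.16,-0.61,0.06],[0.16,-0.65,0.06],[0.16,-0.69,0.06],[0.16,-0.7,0.06],[0.16,-0.7,0.06]], rot=[[0,0,0.03],[0,0,0.06],[0,0,0.09],[0,0,0.12],[0,0,0.15],[0,0,0.18],[0,0,0.21],[0,0,0.24],[0,0,0.27],[0,0,0.3],[0,0,0.33],[0,0,0.36],[0,0,0.39],[0,0,0.42],[0,0,0.45],[0,0,0.468],[0,0,0.468],[0,0,0.468],[0,0,0.468],[0,0,0.468]], grip=1, squeeze=40)

```text
time: 2.87
ee_pos: [0.4409, -0.1476, 0.2551]
eef_rot: [0.004, 1.0, -0.0, 0.001]
ft_force: [-0.7, -0.4, 0.7]
width: 0.0869
grip_force: 0.0
```

Crop: stand front corners at full-image (286.6,215) and (383,211), back corners at (282,135.6) and (378.4,132.5). That gives a stand yaw of about +0.025 and a centre near (0.725,0.126). The rod's red handle centre is at about col 448.4, and its yaw is about -0.035. The bottle is clear of the gripper.

Emit:
arm_command(xyz=[[0.001,-0.006,-0.03],[0.002,-0.012,-0.06],[0.002,-0.012,-0.1],[0.002,-0.012,-0.13],[0.002,-0.012,-0.15],[0.002,-0.012,-0.15],[0.002,-0.012,-0.15]], rot=[[0,0,-0.035],[0,0,-0.035],[0,0,-0.035],[0,0,-0.035],[0,0,-0.035],[0,0,-0.035],[0,0,-0.035]])

```text
time: 3.45
ee_pos: [0.4435, -0.1537, 0.1047]
eef_rot: [0.017, 1.0, -0.0, -0.001]
ft_force: [-0.3, 0.4, 1.2]
width: 0.087
grip_force: 0.0
```

Run:
```python
from h import *
s=r.read_state();print(s["ee_pos"],s["ft_force"],s["joint_positions"].round(2) if hasattr(s["joint_positions"],'round') else s["joint_positions"])
a=snap("top","t1");b=snap("side","s1")
print(px("side",s["ee_pos"]),px("top",s["ee_pos"]))
cv2.imwrite("pics/s1c.png",cv2.resize(b[260:420,180:400],None,fx=3,fy=3)[:,:,::-1])
```

```text
[ 0.44348076 -0.15374761  0.1046732 ] [-0.29915128  0.4473004   1.17178934] [-0.33  0.05  0.59  2.   -0.03  1.1   1.81]
(np.float64(263.1742777146897), np.float64(340.6315872080656)) (np.float64(455.2002092376657), np.float64(286.0652716809587))
```

View pics/s1c.png

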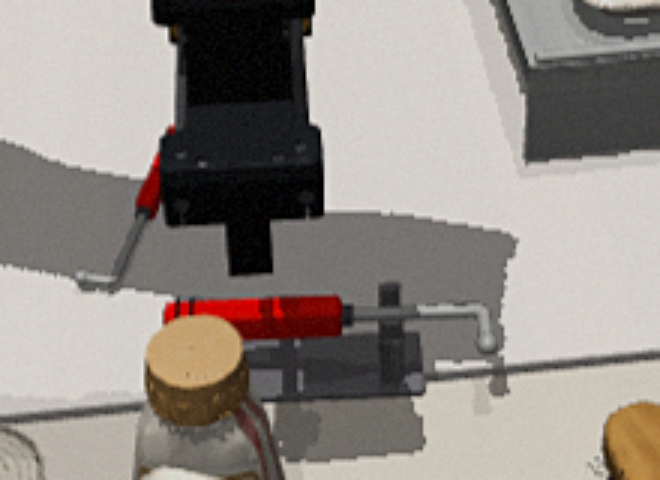

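Side crop: the fingers (col ~263 full) sit over the middle of the handle (~264). I'll descend and grip.

Emit:
arm_command(xyz=[[0,0,-0.03],[0,0,-0.055],[0,0,-0.07],[0,0,-0.079],[0,0,-0.079]], rot=[[0,0,0],[0,0,0],[0,0,0],[0,0,0],[0,0,0]])

```text
time: 3.97
ee_pos: [0.4438, -0.1539, 0.0255]
eef_rot: [0.017, 1.0, 0.0, -0.0]
ft_force: [-0.5, -0.2, 0.3]
width: 0.0872
grip_force: 0.0
```

Emit:
arm_command(xyz=[[0,0,0],[0,0,0],[0,0,0],[0,0,0],[0,0,0],[0,0,0]], rot=[[0,0,0],[0,0,0],[0,0,0],[0,0,0],[0,0,0],[0,0,0]], grip=0, squeeze=45)

```text
time: 4.47
ee_pos: [0.4441, -0.1541, 0.026]
eef_rot: [0.017, 1.0, 0.0, 0.0]
ft_force: [-0.1, 0.3, -0.4]
width: 0.0551
grip_force: 0.0
```

Emit:
arm_command(xyz=[[0,0,0],[0,0,0],[0,0,0],[0,0,0],[0,0,0],[0,0,0],[0,0,0],[0,0,0],[0,0,0],[0,0,0]], rot=[[0,0,0],[0,0,0],[0,0,0],[0,0,0],[0,0,0],[0,0,0],[0,0,0],[0,0,0],[0,0,0],[0,0,0]])

```text
time: 5.3
ee_pos: [0.4438, -0.1541, 0.0257]
eef_rot: [0.017, 1.0, 0.0, -0.0]
ft_force: [-0.9, -0.5, 0.5]
width: 0.0142
grip_force: 44.9
```

Emit:
arm_command(xyz=[[0,0,0.01],[0,0,0.03],[0,0,0.06],[0,0.02,0.07],[0,0.05,0.07],[0,0.09,0.07],[0,0.13,0.07],[0,0.17,0.07],[0,0.21,0.07],[0,0.25,0.07],[0,0.29,0.07],[0,0.33,0.07],[0,0.355,0.07],[0,0.361,0.07],[0,0.361,0.06],[0,0.361,0.04],[0,0.361,0.015],[0,0.361,0.0],[0,0.361,-0.009],[0,0.361,-0.009]], rot=[[0,0,0],[0,0,0],[0,0,0],[0,0,0],[0,0,0.01],[0,0,0.02],[0,0,0.03],[0,0,0.04],[0,0,0.05],[0,0,0.06],[0,0,0.06],[0,0,0.06],[0,0,0.06],[0,0,0.06],[0,0,0.06],[0,0,0.06],[0,0,0.06],[0,0,0.06],[0,0,0.06],[0,0,0.06]])

```text
time: 6.97
ee_pos: [0.4428, 0.2046, 0.0148]
eef_rot: [-0.012, 1.0, -0.001, -0.001]
ft_force: [-0.2, 0.2, -1.1]
width: 0.0142
grip_force: 44.9
```

Run:
```python
from h import *
s=r.read_state();print(s["time"],s["ee_pos"],s["eef_rot"],s["ft_force"],s["width"])
a=snap("top","t2");b=snap("side","s2")
for c in("top","side"):
  for l in("hook_end","hook_rod","drip_stand"):
    for d in r.spot_point(l,c)[:3]: print(c,l,round(d["conf"],2),W(c,d["at"]).round(3),np.round(px(c,W(c,d["at"]))))
A=cv2.resize(a[120:320,220:420],(400,400))
B=cv2.resize(b[180:380,230:430],(400,400))
cv2.imwrite("pics/c2.png",np.hstack([A,B])[:,:,::-1])
```

```text
6.9667 [0.4428127  0.20461644 0.01484695] [-0.01169346  0.99993002 -0.00119104 -0.00133913] [-0.20647143  0.16209317 -1.05492398] 0.014197376220687202
top hook_end 0.59 [ 0.359 -0.074  0.008] [414. 321.]
top hook_rod 0.48 [0.392 0.019 0.007] [377. 308.]
top drip_stand 0.64 [ 0.724  0.126 -0.007] [331. 182.]
top drip_stand 0.28 [0.593 0.473 0.001] [198. 234.]
side hook_end 0.91 [0.575 0.203 0.033] [315. 246.]
side hook_end 0.76 [ 0.359 -0.077  0.009] [217. 353.]
side hook_end 0.51 [0.726 0.128 0.   ] [388. 273.]
side hook_rod 0.58 [0.389 0.018 0.009] [233. 316.]
side hook_rod 0.56 [0.44  0.205 0.035] [255. 249.]
side drip_stand 0.8 [ 0.728  0.129 -0.004] [388. 274.]
```

View pics/c2.png

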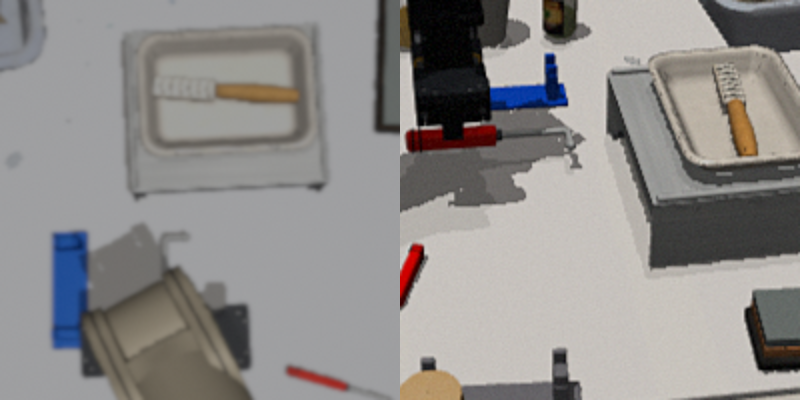

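Top crop: the hook sits ahead of the gripper with its corner near (302,238), pointing to -y. The side view puts hook_end at (0.575,0.204,0.033), so it is held straight. I'll insert it along the left side now.

Emit:
arm_command(xyz=[[0.0,0,0],[0.015,0,0],[0.03,0.001,0],[0.045,0.001,0],[0.06,0.001,0],[0.075,0.002,0],[0.09,0.002,0],[0.1,0.002,0],[0.107,0.003,0],[0.112,0.003,0],[0.112,0.003,0],[0.112,0.003,0]], rot=[[0,0,0],[0,0,0],[0,0,0],[0,0,0],[0,0,0],[0,0,0],[0,0,0],[0,0,0],[0,0,0],[0,0,0],[0,0,0],[0,0,0]])

```text
time: 8.37
ee_pos: [0.5554, 0.2099, 0.0165]
eef_rot: [-0.013, 1.0, -0.0, -0.0]
ft_force: [0.4, -0.0, -1.4]
width: 0.0143
grip_force: 44.9
```

Emit:
arm_command(xyz=[[0.003,0,0],[0.006,0,0],[0.008,0,0],[0.008,0,0]], rot=[[0,0,0],[0,0,0],[0,0,0],[0,0,0]])

```text
time: 8.7
ee_pos: [0.5627, 0.2102, 0.0163]
eef_rot: [-0.013, 1.0, 0.0, -0.001]
ft_force: [-5.1, 1.4, -1.8]
width: 0.0143
grip_force: 44.9
```

Emit:
arm_command(xyz=[[0.001,0,0],[0.002,0,0],[0.003,0,0],[0.003,0,0]], rot=[[0,0,0],[0,0,0],[0,0,0],[0,0,0]])

```text
time: 9.03
ee_pos: [0.5658, 0.2102, 0.0164]
eef_rot: [-0.013, 1.0, 0.0, -0.001]
ft_force: [-5.4, 0.8, -1.3]
width: 0.0148
grip_force: 44.9
```

Emit:
arm_command(xyz=[[-0.003,0,0],[-0.006,0,0],[-0.006,0,0]], rot=[[0,0,0],[0,0,0],[0,0,0]])

```text
time: 9.28
ee_pos: [0.5608, 0.2098, 0.0169]
eef_rot: [-0.013, 1.0, 0.0, 0.0]
ft_force: [0.1, 0.4, 0.0]
width: 0.0145
grip_force: 44.9
```

Run:
```python
from h import *
s=r.read_state();print(s["time"],s["ee_pos"],s["eef_rot"],s["ft_force"],s["torque"],s["width"])
a=snap("top","t3");b=snap("side","s3")
for l in("hook_rod","hook_end","drawer_face"):
    for c in("top","side"):
      for d in r.spot_point(l,c)[:3]: print(c,l,round(d["conf"],2),W(c,d["at"]).round(3))
A=cv2.resize(a[190:270,260:360],(400,320))
B=cv2.resize(b[190:270,270:370],(400,320))
cv2.imwrite("pics/c3.png",np.hstack([A,B])[:,:,::-1])
```

```text
9.2833 [0.56081666 0.20980617 0.01694441] [-1.25698576e-02  9.99920893e-01  1.11345129e-04  4.40252532e-04] [0.07134061 0.37070475 0.01494845] [ 0.11462957 -0.00099641  0.02689324] 0.014489925181955307
top hook_rod 0.73 [0.39  0.023 0.009]
side hook_rod 0.71 [0.559 0.208 0.035]
side hook_rod 0.64 [0.389 0.02  0.005]
side hook_end 0.77 [ 0.36  -0.079  0.009]
top drawer_face 0.57 [0.593 0.473 0.002]
```

View pics/c3.png

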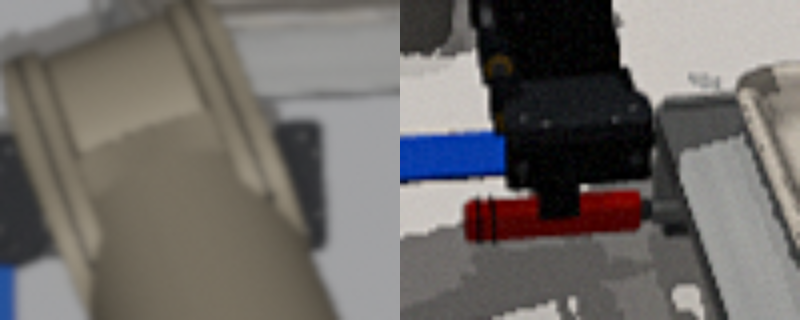

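Side crop: the handle runs from about (470,222) to (638,207) in the crop, with the finger at col 560 and the shank entering under the lip. I'll measure the handle's slope numerically, before and after contact, to see whether the rod turned.

Run:
```python
from h import *
def fit(n,box):
    a=cv2.imread(f"pics/{n}.png");hsv=cv2.cvtColor(a,cv2.COLOR_BGR2HSV)
    m=((hsv[...,0]<8)|(hsv[...,0]>172))&(hsv[...,1]>140)&(hsv[...,2]>60)
    x0,x1,y0,y1=box; ys,xs=np.nonzero(m[y0:y1,x0:x1]);xs=xs+x0;ys=ys+y0
    # outer lower edge and left/right extents
    lo=np.array([(u,ys[xs==u].max()) for u in np.unique(xs)])
    p=np.polyfit(lo[3:-3,0],lo[3:-3,1],1); print(n,"x",xs.min(),xs.max(),"n",len(xs),"lower edge slope",p[0].round(4),"mid y",np.polyval(p,lo[:,0].mean()).round(2))
fit("s0" if 0 else "side0",(225,300,350,380)); fit("s2",(220,290,235,260)); fit("s3",(270,345,230,260))
def pred(c,yaw,pitch):
    R=np.array([np.cos(pitch)*np.cos(yaw),np.cos(pitch)*np.sin(yaw),np.sin(pitch)])
    l=np.array([np.sin(yaw),-np.cos(yaw),0])*.008-np.array([0,0,.011])
    a,b=[np.array(px("side",np.array(c)+R*t+l)) for t in(-.05,.05)]
    print(yaw,pitch,"x",a[0].round(1),b[0].round(1),"slope",((b-a)[1]/(b-a)[0]).round(4),"mid",((a+b)/2)[1].round(2))
print("rest");pred((.444,-.155,.045),-.035,0)
for c in((.4435,.2055,.035),(.561,.21,.036)):
    for y,p in((.025,0),(.1,0),(-.05,0),(.025,.05)): pred(c,y,p)
```

```text
side0 x 235 293 n 591 lower edge slope 0.1822 mid y 368.98
s2 x 233 277 n 334 lower edge slope -0.0409 mid y 252.9
s3 x 286 329 n 332 lower edge slope -0.0446 mid y 247.73
rest
-0.035 0 x 235.8 295.2 slope -0.0695 mid 374.75
0.025 0 x 234.0 279.2 slope -0.0862 mid 254.91
0.1 0 x 234.4 279.3 slope -0.1305 mid 254.89
-0.05 0 x 233.7 279.1 slope -0.0424 mid 254.92
0.025 0.05 x 234.1 279.2 slope -0.127 mid 254.91
0.025 0 x 287.0 331.1 slope -0.086 mid 249.61
0.1 0 x 287.5 331.1 slope -0.1311 mid 249.6
-0.05 0 x 286.6 331.1 slope -0.042 mid 249.62
0.025 0.05 x 287.1 331.1 slope -0.1272 mid 249.62
```

The handle's slope is the same before and after (-0.041 and -0.045), so the rod didn't turn. The steady 5 N over about 4 mm means the face moved in slightly against its friction. The face is now where the ball front sits at TCP x≈0.566, so window middle is at TCP x≈0.554. I'll sweep right along the face from there, feeling as I go.

Emit:
arm_command(xyz=[[-0.003,0,0],[-0.006,0,0],[-0.006,-0.003,0],[-0.006,-0.006,0],[-0.006,-0.009,0],[-0.006,-0.012,0],[-0.006,-0.012,0]], rot=[[0,0,0],[0,0,0],[0,0,0],[0,0,0],[0,0,0],[0,0,0],[0,0,0]])

```text
time: 10.27
ee_pos: [0.5551, 0.1967, 0.0167]
eef_rot: [-0.012, 1.0, -0.0, 0.0]
ft_force: [0.0, -0.8, -0.9]
width: 0.0146
grip_force: 44.9
```

Emit:
arm_command(xyz=[[0,-0.002,0],[0,-0.004,0],[0,-0.006,0],[0,-0.008,0],[0,-0.008,0]], rot=[[0,0,0],[0,0,0],[0,0,0],[0,0,0],[0,0,0]])

```text
time: 10.68
ee_pos: [0.5549, 0.1892, 0.0167]
eef_rot: [-0.012, 1.0, -0.0, -0.0]
ft_force: [-0.1, -0.0, -0.8]
width: 0.0146
grip_force: 44.9
```

Emit:
arm_command(xyz=[[0,-0.002,0],[0,-0.004,0],[0,-0.006,0],[0,-0.008,0],[0,-0.008,0]], rot=[[0,0,0],[0,0,0],[0,0,0],[0,0,0],[0,0,0]])

```text
time: 11.1
ee_pos: [0.5549, 0.1812, 0.0167]
eef_rot: [-0.012, 1.0, -0.0, -0.0]
ft_force: [0.2, -0.4, -0.7]
width: 0.0142
grip_force: 44.9
```

Emit:
arm_command(xyz=[[0,-0.002,0],[0,-0.004,0],[0,-0.006,0],[0,-0.006,0]], rot=[[0,0,0],[0,0,0],[0,0,0],[0,0,0]])

```text
time: 11.43
ee_pos: [0.5549, 0.1752, 0.0167]
eef_rot: [-0.012, 1.0, -0.0, 0.0]
ft_force: [0.6, -0.6, -1.3]
width: 0.0147
grip_force: 44.9
```

Emit:
arm_command(xyz=[[0,-0.002,0],[0,-0.004,0],[0,-0.004,0]], rot=[[0,0,0],[0,0,0],[0,0,0]])

```text
time: 11.68
ee_pos: [0.5549, 0.1713, 0.0167]
eef_rot: [-0.012, 1.0, -0.0, 0.0]
ft_force: [0.1, -0.6, -1.1]
width: 0.0145
grip_force: 44.9
```

Emit:
arm_command(xyz=[[0,-0.002,0],[0,-0.004,0],[0,-0.004,0]], rot=[[0,0,0],[0,0,0],[0,0,0]])

```text
time: 11.93
ee_pos: [0.5549, 0.1673, 0.0167]
eef_rot: [-0.012, 1.0, -0.0, -0.0]
ft_force: [-1.3, 0.3, -1.5]
width: 0.0144
grip_force: 44.9
```

Emit:
arm_command(xyz=[[0,-0.002,0],[0,-0.004,0],[0,-0.004,0]], rot=[[0,0,0],[0,0,0],[0,0,0]])

```text
time: 12.18
ee_pos: [0.5549, 0.1633, 0.0167]
eef_rot: [-0.012, 1.0, -0.0, -0.0]
ft_force: [-0.3, 1.6, -1.5]
width: 0.0142
grip_force: 44.9
```

Emit:
arm_command(xyz=[[0,-0.002,0],[0,-0.004,0],[0,-0.004,0]], rot=[[0,0,0],[0,0,0],[0,0,0]])

```text
time: 12.43
ee_pos: [0.5549, 0.1593, 0.0167]
eef_rot: [-0.012, 1.0, -0.0, -0.0]
ft_force: [-0.1, 0.0, -1.4]
width: 0.014
grip_force: 44.9
```

Emit:
arm_command(xyz=[[0,-0.002,0],[0,-0.004,0],[0,-0.004,0]], rot=[[0,0,0],[0,0,0],[0,0,0]])

```text
time: 12.68
ee_pos: [0.5549, 0.1553, 0.0167]
eef_rot: [-0.012, 1.0, -0.0, -0.0]
ft_force: [0.0, -0.0, -0.7]
width: 0.0147
grip_force: 44.9
```

Emit:
arm_command(xyz=[[0,-0.002,0],[0,-0.004,0],[0,-0.004,0]], rot=[[0,0,0],[0,0,0],[0,0,0]])

```text
time: 12.93
ee_pos: [0.5549, 0.1513, 0.0167]
eef_rot: [-0.012, 1.0, -0.0, 0.0]
ft_force: [0.1, 0.3, -1.5]
width: 0.015
grip_force: 44.9
```

Emit:
arm_command(xyz=[[0,-0.002,0],[0,-0.004,0],[0,-0.004,0]], rot=[[0,0,0],[0,0,0],[0,0,0]])

```text
time: 13.18
ee_pos: [0.5549, 0.1473, 0.0167]
eef_rot: [-0.012, 1.0, -0.0, -0.0]
ft_force: [0.1, -0.2, -1.5]
width: 0.0142
grip_force: 44.9
```

Emit:
arm_command(xyz=[[0,-0.002,0],[0,-0.004,0],[0,-0.004,0]], rot=[[0,0,0],[0,0,0],[0,0,0]])

```text
time: 13.43
ee_pos: [0.5549, 0.1433, 0.0167]
eef_rot: [-0.012, 1.0, -0.0, 0.0]
ft_force: [-0.6, -0.6, -1.4]
width: 0.0148
grip_force: 44.9
```

Emit:
arm_command(xyz=[[0.001,-0.002,0],[0.001,-0.004,0],[0.001,-0.004,0]], rot=[[0,0,0],[0,0,0],[0,0,0]])

```text
time: 13.68
ee_pos: [0.556, 0.1393, 0.0167]
eef_rot: [-0.012, 1.0, -0.0, 0.0]
ft_force: [-0.7, 0.3, -1.5]
width: 0.0142
grip_force: 44.9
```

Emit:
arm_command(xyz=[[0,-0.002,0],[0,-0.004,0],[0,-0.004,0]], rot=[[0,0,0],[0,0,0],[0,0,0]])

```text
time: 13.93
ee_pos: [0.5558, 0.1353, 0.0167]
eef_rot: [-0.012, 1.0, -0.0, -0.0]
ft_force: [0.1, -0.4, -0.9]
width: 0.0142
grip_force: 44.9
```

Emit:
arm_command(xyz=[[0,-0.002,0],[0,-0.004,0],[0,-0.004,0]], rot=[[0,0,0],[0,0,0],[0,0,0]])

```text
time: 14.18
ee_pos: [0.5558, 0.1313, 0.0167]
eef_rot: [-0.012, 1.0, -0.0, -0.0]
ft_force: [0.2, -0.1, -1.1]
width: 0.0144
grip_force: 44.9
```

Emit:
arm_command(xyz=[[0,-0.002,0],[0,-0.004,0],[0,-0.004,0]], rot=[[0,0,0],[0,0,0],[0,0,0]])

```text
time: 14.43
ee_pos: [0.5559, 0.1273, 0.0167]
eef_rot: [-0.012, 1.0, -0.0, -0.0]
ft_force: [-0.0, -0.5, -1.0]
width: 0.0147
grip_force: 44.9
```

Emit:
arm_command(xyz=[[0,-0.002,0],[0,-0.004,0],[0,-0.004,0]], rot=[[0,0,0],[0,0,0],[0,0,0]])

```text
time: 14.68
ee_pos: [0.5559, 0.1233, 0.0167]
eef_rot: [-0.012, 1.0, -0.0, 0.0]
ft_force: [0.4, -0.6, -0.9]
width: 0.0141
grip_force: 44.9
```

Emit:
arm_command(xyz=[[0,-0.002,0],[0,-0.004,0],[0,-0.004,0]], rot=[[0,0,0],[0,0,0],[0,0,0]])

```text
time: 14.93
ee_pos: [0.5559, 0.1193, 0.0167]
eef_rot: [-0.012, 1.0, -0.0, 0.0]
ft_force: [0.5, 0.3, -1.1]
width: 0.0146
grip_force: 44.9
```

Emit:
arm_command(xyz=[[0.001,-0.002,0],[0.001,-0.004,0],[0.001,-0.004,0]], rot=[[0,0,0],[0,0,0],[0,0,0]])

```text
time: 15.18
ee_pos: [0.5569, 0.1153, 0.0167]
eef_rot: [-0.012, 1.0, -0.0, 0.0]
ft_force: [-0.7, -0.2, -1.2]
width: 0.0143
grip_force: 44.9
```

Emit:
arm_command(xyz=[[0,-0.002,0],[0,-0.004,0],[0,-0.004,0]], rot=[[0,0,0],[0,0,0],[0,0,0]])

```text
time: 15.43
ee_pos: [0.5568, 0.1113, 0.0167]
eef_rot: [-0.012, 1.0, -0.0, -0.0]
ft_force: [-0.7, -0.4, -1.8]
width: 0.0141
grip_force: 44.9
```

Emit:
arm_command(xyz=[[0,-0.002,0],[0,-0.004,0],[0,-0.004,0]], rot=[[0,0,0],[0,0,0],[0,0,0]])

```text
time: 15.68
ee_pos: [0.5568, 0.1073, 0.0167]
eef_rot: [-0.012, 1.0, -0.0, -0.0]
ft_force: [-0.3, 0.0, -1.1]
width: 0.0146
grip_force: 44.9
```

Emit:
arm_command(xyz=[[0,-0.002,0],[0,-0.004,0],[0,-0.004,0]], rot=[[0,0,0],[0,0,0],[0,0,0]])

```text
time: 15.93
ee_pos: [0.5569, 0.1033, 0.0167]
eef_rot: [-0.012, 1.0, -0.0, -0.0]
ft_force: [-0.2, 0.6, -1.1]
width: 0.0139
grip_force: 44.9
```

Emit:
arm_command(xyz=[[0,-0.002,0],[0,-0.004,0],[0,-0.004,0]], rot=[[0,0,0],[0,0,0],[0,0,0]])

```text
time: 16.18
ee_pos: [0.5568, 0.0999, 0.0167]
eef_rot: [-0.013, 1.0, 0.0, 0.0]
ft_force: [-0.9, 2.3, -1.4]
width: 0.0147
grip_force: 45.1
```

Emit:
arm_command(xyz=[[0,-0.002,0],[0,-0.004,0],[0,-0.004,0]], rot=[[0,0,0],[0,0,0],[0,0,0]])

```text
time: 16.43
ee_pos: [0.5568, 0.0963, 0.0168]
eef_rot: [-0.013, 1.0, 0.0, 0.0]
ft_force: [-0.5, 4.3, -0.5]
width: 0.0146
grip_force: 46.0
```

The lateral force rose at TCP y≈0.100, so the shank is against the eye's bar, which is about 28 mm right of the middle. I'll back off slightly and pull gently.

Emit:
arm_command(xyz=[[0,0.003,0],[0,0.006,0],[-0.003,0.006,0],[-0.006,0.006,0],[-0.008,0.006,0],[-0.01,0.006,0],[-0.01,0.006,0]], rot=[[0,0,0],[0,0,0],[0,0,0],[0,0,0],[0,0,0],[0,0,0],[0,0,0]])

```text
time: 17.02
ee_pos: [0.5463, 0.1016, 0.0166]
eef_rot: [-0.012, 1.0, -0.0, -0.0]
ft_force: [-1.1, 0.6, -1.0]
width: 0.0143
grip_force: 44.9
```

Emit:
arm_command(xyz=[[-0.002,0,0],[-0.004,0,0],[-0.006,0,0],[-0.008,0,0],[-0.01,0,0],[-0.01,0,0]], rot=[[0,0,0],[0,0,0],[0,0,0],[0,0,0],[0,0,0],[0,0,0]])

```text
time: 17.52
ee_pos: [0.5377, 0.1018, 0.0172]
eef_rot: [-0.012, 1.0, 0.0, 0.001]
ft_force: [4.9, 1.3, -1.4]
width: 0.0141
grip_force: 44.9
```

Emit:
arm_command(xyz=[[-0.003,0,0],[-0.006,0,0],[-0.009,0,0],[-0.012,0,0],[-0.015,0,0],[-0.018,0,0],[-0.021,0,0],[-0.024,-0.001,0],[-0.027,-0.001,0],[-0.03,-0.001,0],[-0.03,-0.001,0]], rot=[[0,0,0],[0,0,0],[0,0,0],[0,0,0],[0,0,0],[0,0,0],[0,0,0],[0,0,0],[0,0,0],[0,0,0],[0,0,0]])

```text
time: 18.43
ee_pos: [0.5072, 0.1008, 0.017]
eef_rot: [-0.013, 1.0, 0.0, 0.001]
ft_force: [3.8, 1.0, -2.0]
width: 0.0145
grip_force: 44.9
```

Emit:
arm_command(xyz=[[-0.003,0,0],[-0.006,0,0],[-0.009,0,0],[-0.012,0,0],[-0.015,0,0],[-0.018,0,0],[-0.021,0,0],[-0.024,-0.001,0],[-0.027,-0.001,0],[-0.03,-0.001,0],[-0.03,-0.001,0]], rot=[[0,0,0],[0,0,0],[0,0,0],[0,0,0],[0,0,0],[0,0,0],[0,0,0],[0,0,0],[0,0,0],[0,0,0],[0,0,0]])

```text
time: 19.35
ee_pos: [0.4771, 0.0999, 0.0169]
eef_rot: [-0.013, 1.0, 0.0, 0.0]
ft_force: [2.5, 0.9, -2.1]
width: 0.0143
grip_force: 44.9
```

Emit:
arm_command(xyz=[[-0.002,0,0],[-0.004,0,0],[-0.006,0,0],[-0.008,0,0],[-0.01,0,0],[-0.01,0,0]], rot=[[0,0,0],[0,0,0],[0,0,0],[0,0,0],[0,0,0],[0,0,0]])

```text
time: 19.85
ee_pos: [0.4671, 0.0998, 0.0168]
eef_rot: [-0.013, 1.0, 0.0, 0.0]
ft_force: [4.3, 0.9, -1.2]
width: 0.0145
grip_force: 44.9
```

Emit:
arm_command(xyz=[[-0.001,0,0],[-0.002,0,0],[-0.003,0,0],[-0.004,0,0],[-0.004,0,0]], rot=[[0,0,0],[0,0,0],[0,0,0],[0,0,0],[0,0,0]])

```text
time: 20.27
ee_pos: [0.464, 0.0999, 0.0171]
eef_rot: [-0.012, 1.0, 0.0, 0.001]
ft_force: [6.8, -0.3, -1.5]
width: 0.0145
grip_force: 44.9
```

Emit:
arm_command(xyz=[[-0.001,0,0],[-0.002,0,0],[-0.003,0,0],[-0.003,0,0]], rot=[[0,0,0],[0,0,0],[0,0,0],[0,0,0]])

```text
time: 20.6
ee_pos: [0.4639, 0.1001, 0.0182]
eef_rot: [-0.012, 1.0, 0.001, 0.004]
ft_force: [16.1, -0.4, -2.7]
width: 0.0145
grip_force: 44.9
```

The stop is reached: force rose to 16 N with x stuck at 0.464. Next I'll unload, unhook to the left and withdraw.

Emit:
arm_command(xyz=[[0.003,0,0],[0.006,0,0],[0.01,0,0],[0.014,0,0],[0.014,0,0]], rot=[[0,0,0],[0,0,0],[0,0,0],[0,0,0],[0,0,0]])

```text
time: 21.02
ee_pos: [0.474, 0.0998, 0.0164]
eef_rot: [-0.013, 1.0, -0.0, -0.0]
ft_force: [0.4, -0.2, -1.9]
width: 0.0145
grip_force: 44.9
```

Emit:
arm_command(xyz=[[0,0.004,0],[0,0.008,0],[0,0.013,0],[0,0.018,0],[0,0.023,0],[0,0.028,0],[0,0.033,0],[0,0.038,0],[0,0.043,0],[0,0.05,0],[0,0.05,0]], rot=[[0,0,0],[0,0,0],[0,0,0],[0,0,0],[0,0,0],[0,0,0],[0,0,0],[0,0,0],[0,0,0],[0,0,0],[0,0,0]])

```text
time: 21.93
ee_pos: [0.4737, 0.1516, 0.0167]
eef_rot: [-0.013, 1.0, 0.0, 0.0]
ft_force: [0.0, -0.7, -0.5]
width: 0.0144
grip_force: 44.9
```

Run:
```python
from h import *
s=r.read_state();print(s["time"],s["ee_pos"],s["ft_force"])
a=snap("top","t4");b=snap("side","s4")
for l in("hook_rod","hook_end","drawer_face","eye_track"):
    for c in("top","side"):
      for d in r.spot_point(l,c)[:3]: print(c,l,round(d["conf"],2),W(c,d["at"]).round(3))
A=cv2.resize(a[180:300,260:380],(400,400))
B=cv2.resize(b[200:320,250:370],(400,400))
cv2.imwrite("pics/c4.png",np.hstack([A,B])[:,:,::-1])
```

```text
21.9333 [0.4737406  0.15163178 0.01671311] [ 0.02525877 -0.68482651 -0.46536758]
top hook_rod 0.73 [0.391 0.019 0.008]
top hook_rod 0.24 [0.498 0.484 0.002]
side hook_rod 0.94 [0.392 0.019 0.009]
side hook_rod 0.59 [0.474 0.149 0.033]
top hook_end 0.48 [0.604 0.158 0.035]
side hook_end 0.74 [ 0.357 -0.079  0.007]
side hook_end 0.57 [0.604 0.151 0.031]
top drawer_face 0.78 [0.625 0.125 0.04 ]
side drawer_face 0.75 [0.625 0.123 0.035]
top eye_track 0.68 [0.589 0.125 0.041]
side eye_track 0.89 [0.586 0.124 0.034]
side eye_track 0.28 [0.471 0.149 0.036]
```

View pics/c4.png

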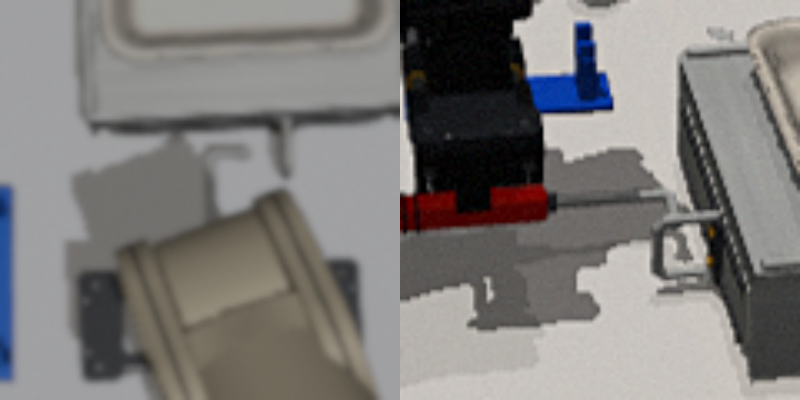

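Pictures: the drawer face is at x=0.625, exactly 85 mm out, with the eye visible at (285,150) in the left crop. The hook is free of it, on its left at (230,152). Back to the rest now.

Emit:
arm_command(xyz=[[-0.008,0,0],[-0.02,0.0,0],[-0.03,0,0.01],[-0.03,0,0.03],[-0.03,0,0.055],[-0.03,0,0.08],[-0.03,-0.03,0.08],[-0.03,-0.06,0.08],[-0.03,-0.1,0.08],[-0.03,-0.14,0.08],[-0.03,-0.18,0.08],[-0.03,-0.22,0.08],[-0.03,-0.26,0.08],[-0.03,-0.29,0.08],[-0.03,-0.302,0.08],[-0.03,-0.306,0.08],[-0.03,-0.306,0.07],[-0.03,-0.306,0.06],[-0.03,-0.306,0.06],[-0.03,-0.306,0.06]], rot=[[0,0,0],[0,0,0],[0,0,0],[0,0,0],[0,0,0],[0,0,0],[0,0,-0.01],[0,0,-0.02],[0,0,-0.03],[0,0,-0.04],[0,0,-0.05],[0,0,-0.06],[0,0,-0.06],[0,0,-0.06],[0,0,-0.06],[0,0,-0.06],[0,0,-0.06],[0,0,-0.06],[0,0,-0.06],[0,0,-0.06]])

```text
time: 24.1
ee_pos: [0.4431, -0.1546, 0.0756]
eef_rot: [0.016, 1.0, 0.0, -0.001]
ft_force: [0.1, 0.1, -0.7]
width: 0.0147
grip_force: 44.9
```

Run:
```python
from h import *
s=r.read_state();print(s["time"],s["ee_pos"],s["eef_rot"],s["ft_force"])
a=snap("top","t5");b=snap("side","s5")
for l in("hook_rod","hook_end","rest_seat","rest_end"):
    for c in("top","side"):
      for d in r.spot_point(l,c)[:3]: print(c,l,round(d["conf"],2),W(c,d["at"]).round(3))
A=cv2.resize(a[220:320,400:500],(400,400))
B=cv2.resize(b[310:410,260:360],(400,400))
cv2.imwrite("pics/c5.png",np.hstack([A,B])[:,:,::-1])
```

```text
24.1 [ 0.44306007 -0.15461391  0.07555534] [ 1.63851628e-02  9.99865014e-01  2.29047824e-04 -1.19502102e-03] [ 0.14862384  0.13779355 -0.74324586]
side hook_rod 0.78 [ 0.44  -0.159  0.094]
side hook_rod 0.73 [0.389 0.021 0.009]
side hook_rod 0.28 [0.73  0.125 0.002]
top hook_end 0.8 [ 0.57  -0.155  0.093]
top hook_end 0.6 [ 0.36  -0.076  0.006]
side hook_end 0.59 [ 0.577 -0.161  0.094]
side hook_end 0.53 [ 0.357 -0.079  0.009]
top rest_seat 0.93 [0.486 0.331 0.044]
top rest_seat 0.92 [ 0.447 -0.15   0.043]
side rest_seat 0.69 [0.493 0.328 0.045]
side rest_seat 0.58 [ 0.444 -0.149  0.044]
top rest_end 0.35 [0.498 0.485 0.002]
```

View pics/c5.png

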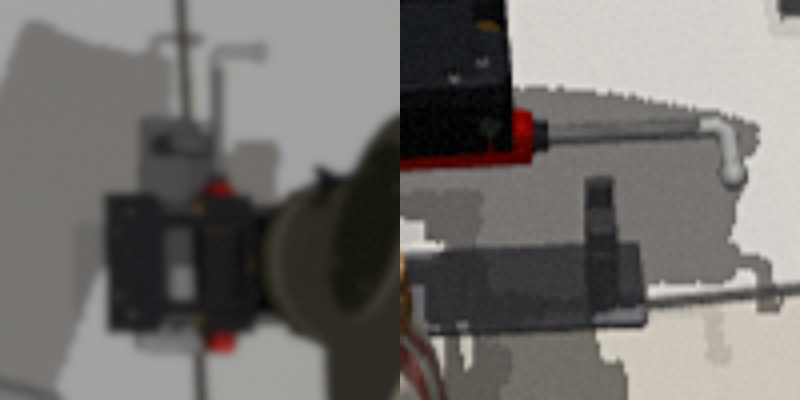

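Pictures: the rod is level, hook_end z 0.094 matches the handle, and it is directly above the rest. I'll lower it to the pose it was gripped in, watching the force.

Emit:
arm_command(xyz=[[0.001,0,-0.01],[0.001,0.0005,-0.02],[0.001,0.0005,-0.03],[0.001,0.0005,-0.036],[0.001,0.0005,-0.04],[0.001,0.0005,-0.04]], rot=[[0,0,0],[0,0,0],[0,0,0],[0,0,0],[0,0,0],[0,0,0]])

```text
time: 25.1
ee_pos: [0.444, -0.1556, 0.0355]
eef_rot: [0.017, 1.0, -0.0, -0.001]
ft_force: [0.3, -0.6, -1.1]
width: 0.0139
grip_force: 44.9
```

Emit:
arm_command(xyz=[[0,0,-0.002],[0,0,-0.005],[0,0,-0.008],[0,0,-0.009],[0,0,-0.009]], rot=[[0,0,0],[0,0,0],[0,0,0],[0,0,0],[0,0,0]])

```text
time: 25.52
ee_pos: [0.4447, -0.1556, 0.0275]
eef_rot: [0.017, 1.0, 0.0, -0.0]
ft_force: [0.1, -0.2, -2.2]
width: 0.0145
grip_force: 44.9
```

Emit:
arm_command(xyz=[[0,0,-0.001],[0,0,-0.001],[0,0,-0.001]], rot=[[0,0,0],[0,0,0],[0,0,0]])

```text
time: 25.77
ee_pos: [0.4449, -0.1556, 0.0268]
eef_rot: [0.017, 1.0, 0.0, 0.0]
ft_force: [-0.6, -1.0, -1.5]
width: 0.0145
grip_force: 44.9
```

Run:
```python
from h import *
s=r.read_state();print(s["time"],s["ee_pos"],s["ft_force"])
a=snap("top","t6");b=snap("side","s6")
for l in("hook_rod","hook_end"):
    for c in("top","side"):
      for d in r.spot_point(l,c)[:3]: print(c,l,round(d["conf"],2),W(c,d["at"]).round(3))
A=cv2.resize(a[220:320,400:500],(400,400))
B=cv2.resize(b[320:420,260:360],(400,400))
cv2.imwrite("pics/c6.png",np.hstack([A,B])[:,:,::-1])
```

```text
25.7667 [ 0.4448871  -0.15562136  0.02675717] [-0.59037678 -1.02074486 -1.49166649]
top hook_rod 0.46 [0.391 0.021 0.008]
side hook_rod 0.82 [0.387 0.017 0.005]
top hook_end 0.52 [ 0.358 -0.074  0.008]
top hook_end 0.48 [ 0.574 -0.159  0.046]
side hook_end 0.65 [ 0.577 -0.162  0.041]
side hook_end 0.61 [ 0.358 -0.078  0.011]
```

View pics/c6.png

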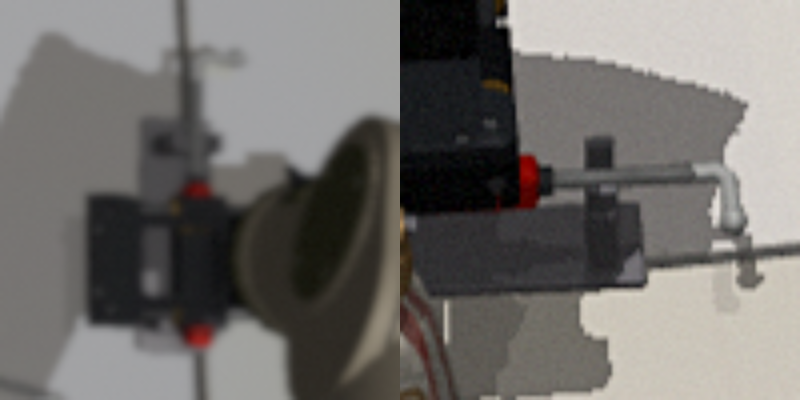

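Pictures: the shank lies in the front saddle slot at (600,175) in the crop, and hook_end reads (0.575,-0.160,0.044), as at the start. I'll release.

Emit:
arm_command(xyz=[[0,0,-0.001],[0,0,-0.001],[0,0,-0.001]], rot=[[0,0,0],[0,0,0],[0,0,0]])

```text
time: 26.32
ee_pos: [0.4449, -0.1556, 0.0257]
eef_rot: [0.017, 1.0, 0.0, 0.0]
ft_force: [-0.1, -0.0, -0.1]
width: 0.0147
grip_force: 44.9
```

Emit:
arm_command(xyz=[[0,0,0],[0,0,0],[0,0,0],[0,0,0],[0,0,0],[0,0,0],[0,0,0],[0,0,0],[0,0,0],[0,0,0]], rot=[[0,0,0],[0,0,0],[0,0,0],[0,0,0],[0,0,0],[0,0,0],[0,0,0],[0,0,0],[0,0,0],[0,0,0]], grip=0.7)

```text
time: 27.15
ee_pos: [0.4448, -0.1556, 0.0257]
eef_rot: [0.017, 1.0, 0.0, -0.0]
ft_force: [0.3, -0.6, -0.0]
width: 0.0605
grip_force: 0.0
```

Emit:
arm_command(xyz=[[0,0,0.01],[0,0,0.03],[0,0,0.06],[0,0,0.1],[0,0,0.14],[0,0.03,0.18],[0,0.07,0.2],[0,0.11,0.2],[0,0.15,0.2],[0,0.15,0.2]], rot=[[0,0,0],[0,0,0],[0,0,0],[0,0,0],[0,0,0],[0,0,0],[0,0,0],[0,0,0],[0,0,0],[0,0,0]])

```text
time: 27.98
ee_pos: [0.4447, 0.0012, 0.227]
eef_rot: [0.014, 1.0, 0.001, 0.001]
ft_force: [-0.1, 0.9, -0.3]
width: 0.0611
grip_force: 0.0
```

Run:
```python
from h import *
s=r.read_state();print(s["time"],s["ee_pos"],s["ft_force"])
a=snap("top","t7");b=snap("side","s7")
for l in("hook_rod","hook_end","rest_seat","rest_end","drawer_face","cup","yellow_jar","black_jar"):
    for c in("top","side"):
      for d in r.spot_point(l,c)[:2]: print(c,l,round(d["conf"],2),W(c,d["at"]).round(3))
A=cv2.resize(a[220:320,400:500],(400,400))
B=cv2.resize(b[320:420,240:360],(480,400))[:,:400]
cv2.imwrite("pics/c7.png",np.hstack([A,B])[:,:,::-1])
```

```text
27.9833 [0.44466364 0.00120943 0.22702731] [-0.0937625   0.85337091 -0.25974516]
top hook_rod 0.72 [0.392 0.024 0.008]
side hook_rod 0.86 [ 0.443 -0.156  0.045]
side hook_rod 0.81 [0.389 0.021 0.009]
top hook_end 0.61 [ 0.361 -0.073  0.007]
top hook_end 0.55 [ 0.572 -0.158  0.044]
side hook_end 0.83 [ 0.577 -0.162  0.038]
side hook_end 0.76 [ 0.359 -0.076  0.008]
top rest_seat 0.67 [0.492 0.331 0.047]
side rest_seat 0.83 [ 0.443 -0.149  0.043]
side rest_seat 0.61 [0.493 0.33  0.048]
top drawer_face 0.97 [0.624 0.125 0.04 ]
side drawer_face 0.81 [0.627 0.125 0.034]
top cup 0.68 [0.498 0.484 0.005]
side cup 0.59 [0.492 0.482 0.   ]
top yellow_jar 0.91 [0.395 0.475 0.   ]
top yellow_jar 0.42 [0.585 0.126 0.039]
side yellow_jar 0.55 [ 0.389  0.477 -0.003]
top black_jar 0.56 [0.594 0.474 0.001]
side black_jar 0.81 [ 0.6    0.474 -0.003]
```

View pics/c7.png

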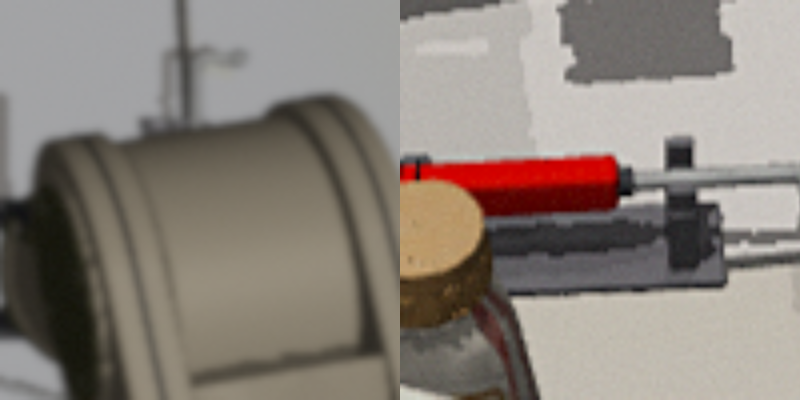

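The rod lies level in both saddles at its start pose, the drawer is out (face at x≈0.625), and the cup and jars haven't moved. Handing in.

```bash
python3 -c "
from bench import r
print(r.close_job())"
```

```text
the job is handed in; nothing more can be done
None
```

I drew the drip drawer out to its stop with the hook rod (face measured 85 mm out, highest force reading about 16 N), laid the rod back in both saddles the same way round, left the cup and jars in place, and handed the job in at about 29 s; the hand-in gave no verdict.

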